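# Set the timing and hold the run-in speed slide at its mark

### The arm

A 6-joint arm with a two-finger parallel gripper is mounted at the origin on the work surface. World frame = base frame: x ahead of the robot, y to its left, z up, the work surface at z = 0. Lengths are in mm, angles in rad, forces in N, time in s.
With the tool pointing down it reaches from about 275 to 1000 mm from the base axis. Payload 8.4 kg.
Tool frame: the origin (TCP) lies midway between the tips of the shut fingers; the grasp point (between the pads) lies 19 mm behind it; z points along the fingers, y is the line along which they close (so a half turn about z gives the same grasp; the last joint's range is limited). The gripper opens to 85 mm and grips with 20 to 120 N. Pads are 22 mm wide; open, the fingers measure 114 mm over their backs; the gripper's body (76 mm by 85 mm) begins 54 mm behind the grasp point. The pads swing forward as they close: fully open they stand 13 mm farther back than shut.
Start: joints at [1.261, 0.353, 1.633, -0, 1.155, -0.002], TCP at [189.35, 595.629, 231.281] pointing down, gripper open.
Joint ranges: [-2.63, 2.63], [-0.92, 2.1], [0.06, 2.66], [-1.3, 4.44], [0, 2.69], [-3.02, 3.02]. Speed limits (rad/s): [2.22, 2.22, 2.79, 3.14, 3.14, 3.14].

### API

Orientations are given as [roll, pitch, yaw] about the fixed x, y, z axes, in that order (R = Rz(yaw) Ry(pitch) Rx(roll)).
In Python, from rig import r, cams gives the robot as it stands. The module is installed in compiled form; this text tells all that it offers.
- The arm moves only by the tool send_rows, never from a script. Its argument "targets" is one flat list of numbers, 7 for each row, row after row: the shift along the tool's x, y, z in m, then the turn, a rotation vector about the tool's x, y, z in rad, then the opening, from -1 (shut) to 1 (fully open). In form: [tx, ty, tz, wx, wy, wz, fingers, tx, ty, tz, wx, wy, wz, fingers, ...]. A call has 1 to 12 rows; each row is the pose to reach, as a shift and turn from the pose commanded when the call began, along the tool's axes at that moment; what a row does not reach only later rows make up. A row lasts 1/12 s, in which the tool goes at most 41.7 mm and 7.16 degrees, less where a joint would pass 70% of its speed; a pose out of reach is approached as far as the arm can. A call with a gripper value outside its range is refused whole. The fingers move at their own pace and stop on an object; "grip_force" is the grip in N (left out, the last holds). Time passes only in rows, so rows that repeat a pose let the fingers close. It gives the time, the measured TCP pose, the force, the opening and the grip force at its end, in the units of the state.
- r.sense(): the state, without advancing time (a new reading comes with each control period).
- cams.grab_frame(name): name is "scene" or "top" or "wrist"; returns a dict with "color" (400x640x3 uint8, blue, green, red), "fx", "fy", "cx", "cy" (pixels), "xyz" and "attitude" of the camera in the world. Camera axes: x right, y down, z forward; pixel columns grow to the right and rows downward; lengths in mm; the calibration is good to about 2 mm. The wrist camera is an equidistant fisheye: a pixel r from the principal point sees the ray r / f radians off the axis. A picture is of the moment at which its call begins. There is no depth.
- r.sign_off(): hands the job in; it is judged then, once.
The state is a dict: "clock": time; "qpos": joint angles; "qvel": joint speeds; "joint_efforts": joint torques, N m; "eef_pos": TCP position; "tcp_rot": TCP orientation; "contact_force": force on the tool from outside, world axes, zero at the start; "wrist_torque": the same for the moment, N m; "opening": opening from 0.0 (shut) to 1.0 (fully open); "grasp_force": force on a finger pad.
Only numpy, scipy, OpenCV 4.12 (cv2) and the standard library are available. Lean on these libraries where they do the work, as an engineer would, in place of code of your own. Each camera call takes 0.05 s, during which the arm holds its last target. There are 200 camera calls.

### The job

Run in the motor on the plywood stand: first turn the timing lever on the motor until its arm lines up with the small steel pointer, and leave it there. Then pull the spring-return speed slide out by its upright handle until the middle of the handle is level with the point of the steel rider beside it, and finish still holding it there, because it springs back when let go. Leave the clip jar, the loose pinion and the chassis plate where they lie.

Things in the scene. Friction and masses are not known exactly. Their poses are not given: they have to be found in the camera images.
- stand: Motor run-in stand, fixed: plywood plate 275 x 360 mm, top at z = 8 mm. Origin on the table under it; x points away from the robot (yaw up to 0.25 rad), y left. In its frame: upright steel motor, 36 mm across, top z = 86 mm (thin shaft with pinion to 101 mm), at x 10, y 90 mm; black controller box, top z = 63 mm, over x 0 to 120, y -127 to -43 mm.
- timing_lever (a joint): Angle of the timing lever about the motor's upright axis (rad), counter-clockwise from above positive, stops at -1 and +1. At 0 the arm points along the stand's -x; positive swings it towards the slide (stand's -y). Light friction hinge (about 1.5 N at the pin): it stays where it is left.
- lever_pivot (a point): Point on the lever's turning axis (the motor's axis) at the height of the base plate's top; its x axis turns with the lever, and the arm runs from it along -x.
- lever_pin (a point): Top centre (z = 78 mm) of the black upright round grip pin at the end of the lever's flat aluminium arm: pin 14 mm in diameter, free from z = 32 mm to 78 mm, 85 mm from the pivot. The arm, 13 mm wide, lies at z = 24 to 32 mm.
- pointer: Small fixed steel pointer with a round screw head, 37 mm long, 10 mm wide, top at z = 25 mm, just outside the lever's sweep (104 to 141 mm from the pivot), its point towards the motor. Origin on the lever's pivot at plate-top height; the pointer lies along its own -x axis: the lever is set when its arm lies along this axis too.
- speed_slide (a joint): How far the speed slide is pulled out (m): 0 fully home, up to 0.095 at the stop, moving along the stand's -x axis (towards the robot). A spring pulls it home: about 3 N at 0, rising by 0.9 N per 10 mm.
- handle_top (a point): Top centre (z = 78 mm) of the slide's black upright handle: a paddle 14 mm thick along the stand's x, 44 mm wide along its y, from z = 14 to 78 mm. A steel rod 12 mm wide (top z = 27 mm) joins it to the controller box, whose front face is 43 mm behind the handle when home. Axes as the stand's.
- rider: Fixed steel rider block with a round screw head (16 x 27 mm, top z = 29 mm) on a thin rail right of the slide: the slide's mark. Origin at its point, which faces the handle, at plate-top height, 8 mm beside the handle's path; axes as the stand's. It stands 30 to 75 mm nearer the robot (stand's -x) than the handle's middle at home.
- clip_jar: Yellow nylon jar of body clips with a black cap, 68 mm across, 75 mm high, loose on the table left of the stand; origin under its centre. Bystander.
- pinion: Loose steel pinion gear, 25 mm across, 17 mm high, left of the stand; origin under its centre. Bystander.
- chassis: Black carbon-fibre chassis plate, 300 x 80 x 4 mm, lying loose right of the stand, long side roughly along world x; origin under its centre. Bystander.

How it is judged:
By the outcome, as a careful person would: the job done as asked, in the order asked, and still so for the second after the job is handed in, while the arm keeps its last pose, push and grip.
It also fails if it takes over 48 s, if anything falls off the work surface, if the arm or the gripper's body presses on something with over 40 N, if the wrist force passes 120 N, or if a joint passes its speed limit or range.

## Working session

There is one attempt and no reset: what is moved stays moved. The work goes in short steps, Python scripts to look and compute and a tool call to move; the robot and the scene stay as the last step left them, time stands still between calls to the robot, and variables do not carry over. Pictures are saved under pics/ and viewed, at most 13 in all, crops included, and the job is handed in when it is done.

Besides the shell and the picture viewer there is one more tool, called by a JSON object that holds its "name" and its "arguments". send_rows: Moves the arm, as the interface text tells. Its arguments: {"type":"object","properties":{"targets":{"type":"array"},"grip_force":{"type":"number"}},"required":["targets"]}

```bash
mkdir -p pics; python3 - <<'E'
from rig import r,cams
import cv2,json
s=r.sense();print(s['clock'],s['eef_pos'],s['tcp_rot'],s['opening'])
for n in("top","scene"):
    f=cams.grab_frame(n);cv2.imwrite(f"pics/{n}0.png",f["color"]);print(n,{k:v for k,v in f.items() if k!="color"})
E
```

```text
0.0 [189.21188756 595.19428424 230.57823548] [-3.14026121e+00  3.41434232e-05  2.83382338e+00] 0.9997727758354118
top {'fx': 387.11949299720135, 'fy': 387.11949299720135, 'cx': 324.0821930028143, 'cy': 201.79045136015333, 'xyz': array([376.84285009,  21.96468692, 981.39650682]), 'attitude': array([-2.96053517, -0.02505462, -1.56581943])}
scene {'fx': 466.12194619199244, 'fy': 466.12194619199244, 'cx': 322.0231966930699, 'cy': 205.084019696804, 'xyz': array([1304.43505481, -542.67823636,  688.52551135]), 'attitude': array([-2.13767484e+00,  1.33627736e-04,  9.32099339e-01])}
```

View pics/top0.png

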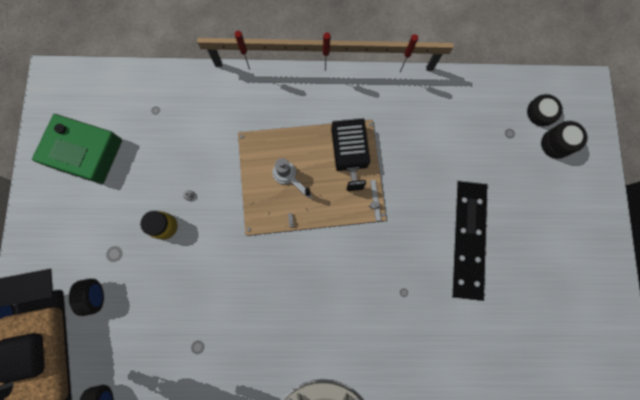

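View pics/scene0.png

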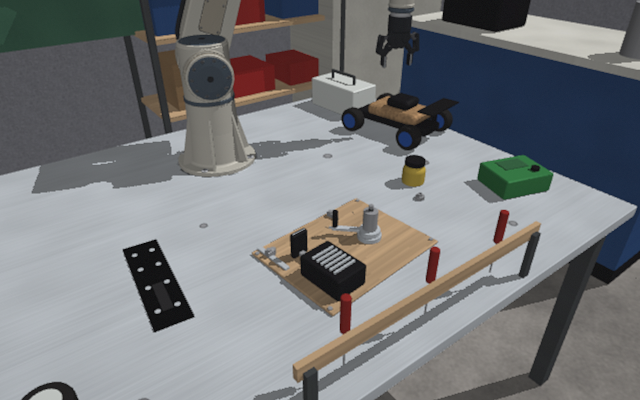

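The top view shows the stand at columns 238–386, rows 120–235: motor (285,172), lever pin (307,190), pointer (291,219), handle (356,185) and rider (376,205). Next I'll zoom in and measure.

```bash
cat >h.py <<'E'
import numpy as np,cv2
from scipy.spatial.transform import Rotation as R
def ray(f,u,v,fish=False):
    d=np.array([(u-f['cx'])/f['fx'],(v-f['cy'])/f['fy'],1.])
    if fish:
        t=np.hypot(d[0],d[1]); d=np.array([*(d[:2]/max(t,1e-9)*np.sin(t)),np.cos(t)])
    return R.from_euler('xyz',f['attitude']).as_matrix()@d
def onz(f,u,v,z,fish=False):
    d=ray(f,u,v,fish); return f['xyz']+d*(z-f['xyz'][2])/d[2]
def proj(f,p):
    q=R.from_euler('xyz',f['attitude']).as_matrix().T@(np.array(p)-f['xyz']); return f['cx']+f['fx']*q[0]/q[2],f['cy']+f['fy']*q[1]/q[2]
E
python3 - <<'E'
from rig import cams
from h import *
f=cams.grab_frame("top");im=f["color"]
hsv=cv2.cvtColor(im,cv2.COLOR_BGR2HSV)
m=cv2.inRange(hsv,(8,60,60),(25,255,255));m[:110]=0;m[245:]=0;m[:,:230]=0;m[:,395:]=0
pts=cv2.findNonZero(m);box=cv2.boxPoints(cv2.minAreaRect(pts));print(box)
w=np.array([onz(f,u,v,8)[:2] for u,v in box]);print(w.round(1),[np.linalg.norm(w[i]-w[i-1]).round(1) for i in range(4)])
c=w.mean(0);print(c)
cv2.imwrite("pics/topc.png",cv2.resize(im[115:240,232:392],None,fx=5,fy=4.8,interpolation=cv2.INTER_CUBIC))
g=cams.grab_frame("scene");cv2.imwrite("pics/scenec.png",cv2.resize(g["color"][190:320,245:445],None,fx=4,fy=4,interpolation=cv2.INTER_CUBIC))
E
```

```text
[[235.80002 132.40001]
 [375.67416 119.07866]
 [385.43594 221.57753]
 [245.5618  234.89888]]
[[ 738.4  231.5]
 [ 781.1 -138.2]
 [ 505.5 -157.9]
 [ 469.   194.8]] [np.float64(271.8), np.float64(372.2), np.float64(276.2), np.float64(354.6)]
[623.5046419   32.52408298]
```

View pics/topc.png

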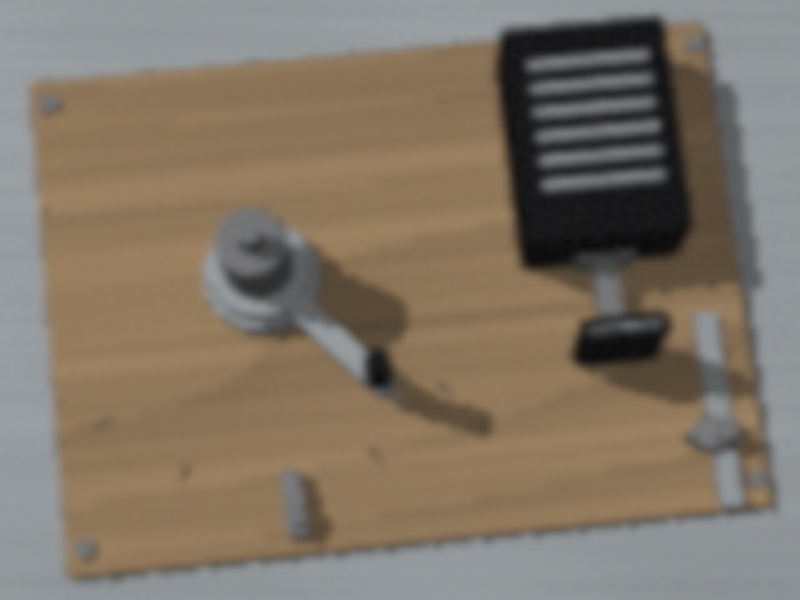

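View pics/scenec.png

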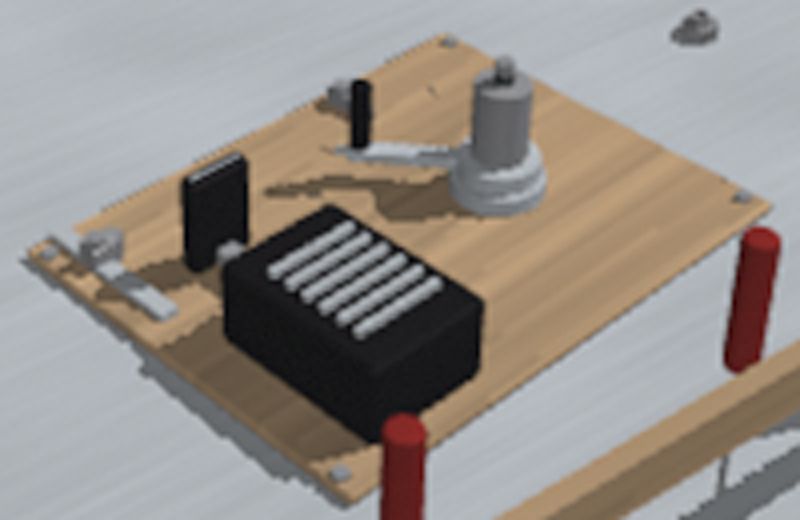

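```bash
cat >>h.py <<'E'
def crop(f,u,v,z): return onz(f,232+(u+.5)/5-.5,115+(v+.5)/4.8-.5,z)[:2]
E
python3 - <<'E'
from rig import cams
from h import *
f=cams.grab_frame("top")
C=np.array([crop(f,*p,8) for p in[(33,83),(712,25),(772,508),(70,577)]])
L=np.array([(137.5,180),(137.5,-180),(-137.5,-180),(-137.5,180)])
c=C.mean(0);H=(L).T@(C-c);th=np.arctan2(H[0,1]-H[1,0],H[0,0]+H[1,1])
Rm=np.array([[np.cos(th),-np.sin(th)],[np.sin(th),np.cos(th)]])
print("origin",c,"yaw",th,"res",(L@Rm.T+c-C).round(1))
S=lambda p:(Rm.T@(p-c)).round(1)
for n,u,v,z in[("motor top",253,237,86),("shaft",258,238,101),("pin top",378,355,78),("ptr tip",290,472,25),("ptr end",302,540,25),("rider pt",687,437,29),("rider ctr",713,432,29),("rail top",706,315,10),("rail bot",733,505,10),("handle top L",585,326,78),("handle top R",667,318,78),("box FL",523,262,63),("box FR",686,243,63)]:
    p=crop(f,u,v,z);print(n,p.round(1),"stand",S(p))
print("motor world",Rm@[10,90]+c)
E
```

```text
origin [624.12780216  31.70369837] yaw 0.10725682426524356 res [[ 1.7  0.1]
 [ 1.2  1.2]
 [-1.8 -2.6]
 [-1.1  1.3]]
motor top [631.8 100.9] stand [15.  67.9]
shaft [627.   97.2] stand [ 9.9 64.8]
pin top [574.1  40.6] stand [-48.8  14.2]
ptr tip [523.   84.7] stand [-94.9  63.6]
ptr end [487.6  78.1] stand [-130.8   60.7]
rider pt [ 542.6 -113.6] stand [ -96.6 -135.8]
rider ctr [ 545.4 -126.7] stand [ -95.2 -149.1]
rail top [ 612.7 -127.3] stand [ -28.3 -156.8]
rail bot [ 509.6 -139.2] stand [-132.1 -157.6]
handle top L [589.9 -58.4] stand [-43.6 -86. ]
handle top R [594.5 -98. ] stand [ -43.4 -125.8]
box FL [626.7 -29.5] stand [ -4.  -61.2]
box FR [ 637.7 -109.9] stand [  -1.7 -142.2]
motor world [624.43572061 122.25702623]
```

```bash
cat >>h.py <<'E'
def rel(s,x,y,z,yaw):
    A=R.from_euler('xyz',s['tcp_rot']);B=R.from_euler('xyz',[np.pi,0,yaw])
    return np.r_[(A.inv().apply(np.array([x,y,z])-s['eef_pos'])/1000),(A.inv()*B).as_rotvec()].round(4)
E
python3 -c "
from rig import r
from h import *
s=r.sense();print(rel(s,560,40,230,0.8).tolist())"
```

```text
[-0.5216, -0.417, 0.0012, -0.0004, 0.0007, 2.0338]
```

{"name": "send_rows", "arguments": {"targets": [-0.52, -0.417, 0, 0, 0, 2.034, 1, -0.52, -0.417, 0, 0, 0, 2.034, 1, -0.52, -0.417, 0, 0, 0, 2.034, 1, -0.52, -0.417, 0, 0, 0, 2.034, 1, -0.52, -0.417, 0, 0, 0, 2.034, 1, -0.52, -0.417, 0, 0, 0, 2.034, 1, -0.52, -0.417, 0, 0, 0, 2.034, 1, -0.52, -0.417, 0, 0, 0, 2.034, 1, -0.52, -0.417, 0, 0, 0, 2.034, 1, -0.52, -0.417, 0, 0, 0, 2.034, 1, -0.52, -0.417, 0, 0, 0, 2.034, 1, -0.52, -0.417, 0, 0, 0, 2.034, 1]}}

```text
clock: 1.25
eef_pos: [467.1, 177.4, 231.5]
tcp_rot: [3.141, -0.0, 1.328]
contact_force: [0.4, 1.7, -0.2]
opening: 1.002
grasp_force: 0.0
```

```bash
python3 -c "
from rig import r
from h import *
s=r.sense();print(s['clock'],s['eef_pos'],s['tcp_rot'],rel(s,560,40,230,0.8).tolist())"
```

```text
1.25 [467.08431195 177.43582977 231.51126308] [ 3.14118380e+00 -3.50714790e-04  1.32758912e+00] [-0.111, 0.1233, 0.0015, 0.0003, -0.0005, 0.5276]
```

{"name": "send_rows", "arguments": {"targets": [-0.11, 0.123, 0, 0, 0, 0.53, 1, -0.11, 0.123, 0, 0, 0, 0.53, 1, -0.11, 0.123, 0, 0, 0, 0.53, 1, -0.11, 0.123, 0, 0, 0, 0.53, 1, -0.11, 0.123, 0, 0, 0, 0.53, 1, -0.11, 0.123, 0, 0, 0, 0.53, 1, -0.11, 0.123, 0, 0, 0, 0.53, 1, -0.11, 0.123, 0, 0, 0, 0.53, 1]}}

```text
clock: 1.92
eef_pos: [559.4, 44.3, 231.1]
tcp_rot: [-3.141, 0.0, 0.806]
contact_force: [0.1, 0.4, 0.1]
opening: 1.001
grasp_force: 0.0
```

```bash
python3 -c "
from rig import r,cams
from h import *
s=r.sense();print(s['clock'],s['eef_pos'],s['tcp_rot'])
f=cams.grab_frame('wrist');cv2.imwrite('pics/w1.png',f['color']);np.save('w1.npy',f,allow_pickle=True);print({k:v for k,v in f.items() if k!='color'})"
```

```text
1.9167 [559.38288324  44.29455479 231.10972819] [-3.14093307e+00  3.04876418e-04  8.06068665e-01]
{'fx': 309.70691628693146, 'fy': 309.70691628693146, 'cx': 320.5971655047037, 'cy': 201.0958444777653, 'xyz': array([616.75525441, 103.53557058, 374.24502313]), 'attitude': array([ 2.81805428e+00,  1.42479694e-03, -7.65961753e-01])}
```

View pics/w1.png

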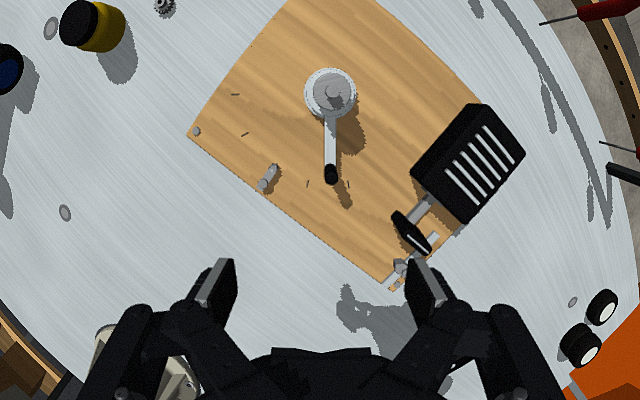

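The wrist view shows the motor (331,93), pin (331,173), pointer (268,177), handle (411,233) and rider (400,265). I'll zoom in on the measuring area.

```bash
python3 -c "
import cv2
im=cv2.imread('pics/w1.png');cv2.imwrite('pics/w1c.png',cv2.resize(im[60:210,250:450],None,fx=4,fy=4,interpolation=cv2.INTER_CUBIC))"
```

```text
(no output)
```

View pics/w1c.png

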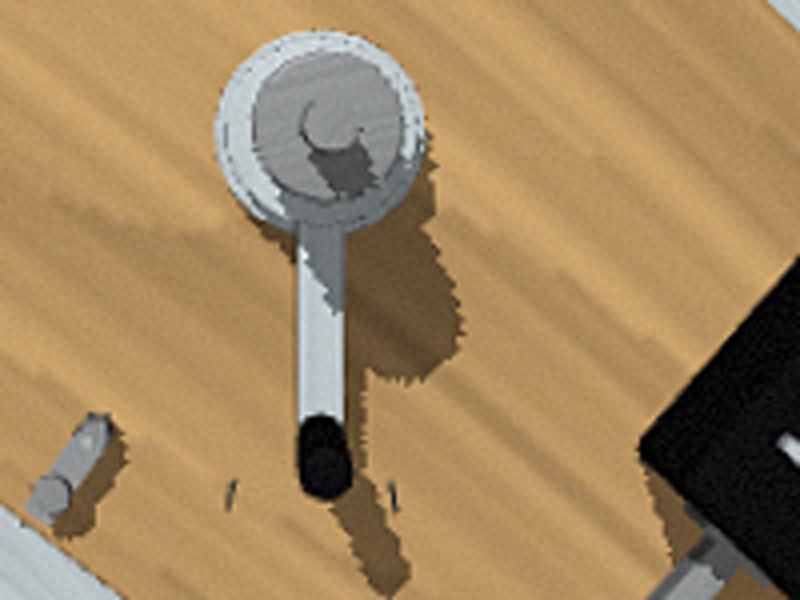

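```bash
python3 - <<'E'
from h import *
f=np.load('w1.npy',allow_pickle=True).item()
def P(u,v,z,s=4,o=(250,60)): return onz(f,o[0]+(u+.5)/s-.5,o[1]+(v+.5)/s-.5,z,True)[:2]
for n,u,v,z in[("motor top",328,125,86),("ring",320,132,30),("arm1",321.5,250,32),("arm2",322,400,32),("pin top",326,473,78),("ptr tip",101,417,25),("ptr end",37,512,25),("ptrTL",91,413,25),("ptrTR",112,428,25),("ptrEL",27,500,25),("ptrER",49,525,25)]: print(n,P(u,v,z).round(1))
# pointer/plate masks at full-res
print([onz(f,u,v,8,True)[:2].round(1) for u,v in[(187,135),(386,286)]])
# pointer mask (grey, low saturation)
im=f['color'];h=cv2.cvtColor(im,cv2.COLOR_BGR2HSV)
m=cv2.inRange(h,(0,0,70),(180,75,255));m2=np.zeros_like(m);m2[160:191,256:281]=m[160:191,256:281]
n,l,st,ce=cv2.connectedComponentsWithStats(m2);print(st[1:])
for i in range(1,n):
    if 60<st[i][4]<300:
        vv,uu=np.nonzero(l==i);q=np.array([onz(f,u,v,25,True)[:2] for u,v in zip(uu,vv)]);c=q.mean(0);e,V=np.linalg.eigh(np.cov(q.T));print(c,V[:,1],np.arctan(V[1,1]/V[0,1]),np.sqrt(e*12))
    # print small map
for row in m2[160:191,256:281]: print(''.join('#' if x else '.' for x in row))
E
```

```text
motor top [630.2 103.6]
ring [629.9 103.7]
arm1 [607.6  79.8]
arm2 [578.6  49.1]
pin top [571.8  42.4]
ptr tip [528.6  88.9]
ptr end [494.   82.5]
ptrTL [527.3  91.8]
ptrTR [528.5  84.3]
ptrEL [494.5  87.1]
ptrER [493.7  77.2]
[array([470.9, 194.9]), array([ 509.8, -142.4])]
[[256 163  22  28 255]]
[510.25742464  84.66220775] [-0.98654597 -0.16348409] 0.164221232397743 [10.35816272 36.27812648]
.........................
.........................
.........................
.................#..#....
................####.....
...............######....
..............#######....
.............########....
............#########....
............##########...
...........###########...
..........###########....
..........##########.....
.........###########.....
........###########......
........##########.......
.......###########.......
......###########........
......##########.........
....############.........
...#######.####..........
..#########.##...........
..#########.#............
..#########..............
.###########.............
.##########..............
###########..............
###########..............
.########................
...#####.................
....####.................
```

```bash
python3 -c "
from rig import r
from h import *
s=r.sense();print(rel(s,571.5,42.3,110,0.81).tolist(),rel(s,571.5,42.3,40,.81).tolist())"
```

```text
[0.0068, 0.0103, 0.1212, -0.0004, 0.0002, -0.0037] [0.0068, 0.0103, 0.1912, -0.0004, 0.0002, -0.0037]
```

{"name": "send_rows", "arguments": {"targets": [0.007, 0.01, 0.04, 0, 0, -0.004, 0, 0.007, 0.01, 0.08, 0, 0, -0.004, 0, 0.007, 0.01, 0.11, 0, 0, -0.004, 0, 0.007, 0.01, 0.12, 0, 0, -0.004, 0, 0.007, 0.01, 0.12, 0, 0, -0.004, 0, 0.007, 0.01, 0.12, 0, 0, -0.004, 0, 0.007, 0.01, 0.14, 0, 0, -0.004, 0, 0.007, 0.01, 0.16, 0, 0, -0.004, 0, 0.007, 0.01, 0.18, 0, 0, -0.004, 0, 0.007, 0.01, 0.19, 0, 0, -0.004, 0, 0.007, 0.01, 0.19, 0, 0, -0.004, 0, 0.007, 0.01, 0.19, 0, 0, -0.004, 0]}}

```text
clock: 2.97
eef_pos: [573.0, 41.9, 42.6]
tcp_rot: [3.141, -0.001, 0.808]
contact_force: [1.2, 0.3, 0.1]
opening: 0.501
grasp_force: 0.0
```

```bash
python3 -c "
from rig import r,cams
from h import *
s=r.sense();print(s['clock'],s['eef_pos'],s['tcp_rot'],s['opening'],s['contact_force'])
f=cams.grab_frame('wrist');cv2.imwrite('pics/w2.png',f['color'])"
```

```text
2.9667 [573.00915236  41.85358727  42.61059634] [ 3.14064167e+00 -1.04551034e-03  8.08138446e-01] 0.5006496095595393 [1.18843303 0.25485309 0.07145017]
```

View pics/w2.png

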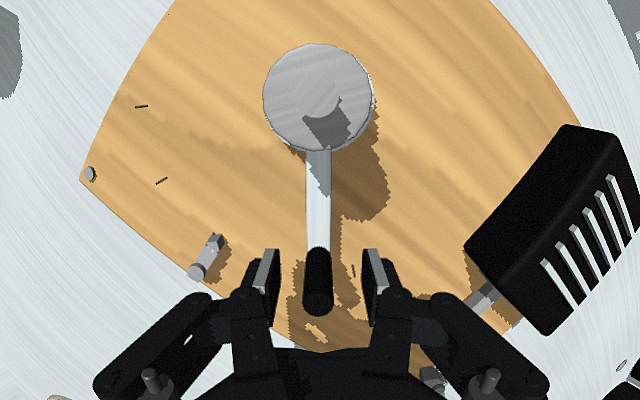

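The pin (318,280) sits centred between the open fingers (268 and 372). Now I'll close them.

{"name": "send_rows", "arguments": {"targets": [0, 0, 0, 0, 0, 0, -1, 0, 0, 0, 0, 0, 0, -1, 0, 0, 0, 0, 0, 0, -1, 0, 0, 0, 0, 0, 0, -1, 0, 0, 0, 0, 0, 0, -1, 0, 0, 0, 0, 0, 0, -1, 0, 0, 0, 0, 0, 0, -1, 0, 0, 0, 0, 0, 0, -1], "grip_force": 30}}

```text
clock: 3.68
eef_pos: [572.8, 41.7, 42.4]
tcp_rot: [3.141, -0.001, 0.808]
contact_force: [-1.5, 0.0, 7.1]
opening: 0.154
grasp_force: 29.2
```

```bash
python3 - <<'E'
from rig import r
from h import *
s=r.sense();print(s['clock'],s['eef_pos'],s['tcp_rot'],s['opening'],s['grasp_force'],s['contact_force'])
P=np.array([630,103.7]);p=s['eef_pos'][:2]-P;a0=np.arctan2(-p[1],-p[0]);print(a0,np.hypot(*p))
rad=np.hypot(*p);y0=s['tcp_rot'][2]
for t in np.linspace(0,1,11)[1:]:
    a=a0+t*(.159-a0);print(rel(s,*(P-rad*np.array([np.cos(a),np.sin(a)])),s['eef_pos'][2],y0+a-a0).round(3).tolist())
E
```

```text
3.6833 [572.84111281  41.66908996  42.40034751] [ 3.14053535e+00 -1.14614377e-03  8.07804284e-01] 0.15354347200543692 29.216570556163788 [-1.54992686  0.02782233  7.13940756]
0.8262515937596958 84.35029451781476
[0.0, -0.006, -0.0, 0.001, -0.001, 0.067]
[0.0, -0.011, -0.0, 0.001, -0.001, 0.133]
[0.001, -0.017, -0.0, 0.001, -0.001, 0.2]
[0.003, -0.022, -0.0, 0.001, -0.001, 0.267]
[0.004, -0.028, -0.0, 0.001, -0.001, 0.334]
[0.006, -0.033, -0.0, 0.001, -0.001, 0.4]
[0.008, -0.038, -0.0, 0.001, -0.001, 0.467]
[0.011, -0.043, -0.0, 0.001, -0.001, 0.534]
[0.014, -0.048, -0.0, 0.001, -0.001, 0.6]
[0.017, -0.052, -0.0, 0.001, -0.002, 0.667]
```

{"name": "send_rows", "arguments": {"targets": [0, -0.006, 0, 0, 0, 0.067, -1, 0, -0.011, 0, 0, 0, 0.133, -1, 0.001, -0.017, 0, 0, 0, 0.2, -1, 0.003, -0.022, 0, 0, 0, 0.267, -1, 0.004, -0.028, 0, 0, 0, 0.334, -1, 0.006, -0.033, 0, 0, 0, 0.4, -1, 0.008, -0.038, 0, 0, 0, 0.467, -1, 0.011, -0.043, 0, 0, 0, 0.534, -1, 0.014, -0.048, 0, 0, 0, 0.6, -1, 0.017, -0.052, 0, 0, 0, 0.66, -1, 0.017, -0.052, 0, 0, 0, 0.66, -1, 0.017, -0.052, 0, 0, 0, 0.66, -1]}}

```text
clock: 4.68
eef_pos: [547.1, 90.3, 42.4]
tcp_rot: [-3.141, -0.002, 0.148]
contact_force: [-0.6, -0.2, 7.4]
opening: 0.156
grasp_force: 29.5
```

```bash
python3 - <<'E'
from rig import r,cams
from h import *
s=r.sense();print(s['clock'],s['eef_pos'],s['tcp_rot'],s['opening'],s['grasp_force'],s['contact_force'])
P=np.array([630,103.7]);p=s['eef_pos'][:2]-P;print(np.arctan2(-p[1],-p[0]),np.hypot(*p))
f=cams.grab_frame('wrist');cv2.imwrite('pics/w3.png',f['color']);np.save('w3.npy',f,allow_pickle=True)
E
```

```text
4.6833 [547.06653086  90.2874426   42.40630258] [-3.14147398e+00 -1.80133952e-03  1.47592566e-01] 0.15589487056669915 29.54275667667389 [-0.5944679  -0.16688588  7.37284939]
0.16033842018645095 84.01105284529332
```

View pics/w3.png

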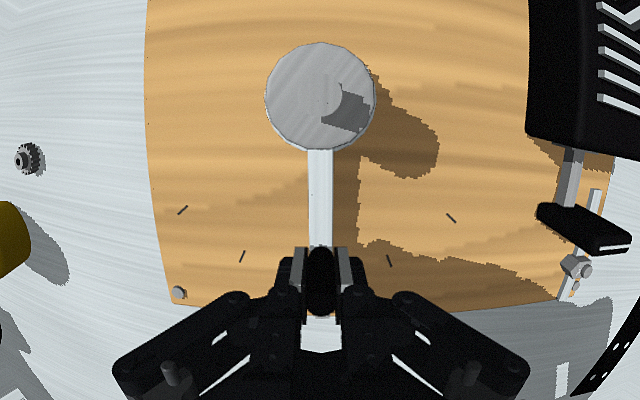

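The lever arm is held, and the gripper hides the pointer. I'll release, lift and check alignment in one view.

{"name": "send_rows", "arguments": {"targets": [0, 0, 0, 0, 0, 0, 0, 0, 0, 0, 0, 0, 0, 0, 0, 0, 0, 0, 0, 0, 0, 0, 0, 0, 0, 0, 0, 0, 0, 0, -0.01, 0, 0, 0, 0, 0, 0, -0.03, 0, 0, 0, 0, 0, 0, -0.06, 0, 0, 0, 0, 0, 0, -0.1, 0, 0, 0, 0, 0, 0, -0.14, 0, 0, 0, 0, 0, 0, -0.18, 0, 0, 0, 0, 0, 0, -0.18, 0, 0, 0, 0, 0, 0, -0.18, 0, 0, 0, 0]}}

```text
clock: 5.73
eef_pos: [547.8, 90.1, 224.5]
tcp_rot: [-3.142, -0.006, 0.148]
contact_force: [-1.0, 0.0, 0.2]
opening: 0.501
grasp_force: 0.0
```

```bash
python3 - <<'E'
from rig import r,cams
from h import *
s=r.sense();print(s['clock'],s['eef_pos'],s['tcp_rot'],s['opening'],s['contact_force'])
f=cams.grab_frame('wrist');cv2.imwrite('pics/w4.png',f['color']);np.save('w4.npy',f,allow_pickle=True)
for n,p in[("motor",(630,103.7,86)),("pin",(546,90.2,78)),("ptr",(510,84.7,25)),("handle",(592,-78,78)),("rider",(543,-114,29))]:
    q=R.from_euler('xyz',f['attitude']).inv().apply(np.array(p)-f['xyz']);t=np.arctan2(np.hypot(*q[:2]),q[2]);d=q[:2]/np.hypot(*q[:2])*t*f['fx'];print(n,d+[f['cx'],f['cy']])
E
python3 -c "
import cv2
im=cv2.imread('pics/w4.png');cv2.imwrite('pics/w4c.png',cv2.resize(im[60:260,250:516],None,fx=3,fy=3,interpolation=cv2.INTER_CUBIC))"
```

```text
5.7333 [547.78994004  90.08526467 224.53187189] [-3.14154208 -0.00577626  0.1477697 ] 0.5005961577599218 [-1.0400157   0.01269143  0.16766682]
motor [319.54525591 100.78797126]
pin [320.75396103 189.30723596]
ptr [320.91882295 206.66392671]
handle [484.59464803 171.43194024]
rider [479.41711194 204.54851139]
```

View pics/w4c.png

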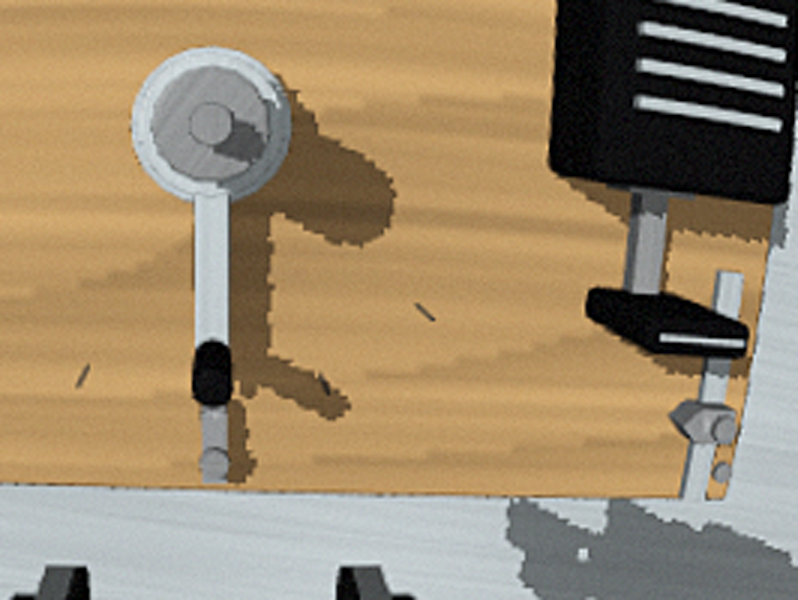

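```bash
python3 - <<'E'
from h import *
f=np.load('w4.npy',allow_pickle=True).item();im=f['color'];h=cv2.cvtColor(im,cv2.COLOR_BGR2HSV)
m=cv2.inRange(h,(0,0,70),(180,75,255))
def rows(v0,v1,z,u0=308,u1=333):
    q=[]
    for v in range(v0,v1):
        u=np.nonzero(m[v,u0:u1])[0]+u0
        a,b=onz(f,u.min()-.5,v,z,True)[:2],onz(f,u.max()+.5,v,z,True)[:2];q.append((a+b)/2)
    q=np.array(q);c=q.mean(0);d=np.linalg.svd(q-c)[2][0];return c,np.arctan(d[1]/d[0])
P=np.array([630,103.7])
def C(u,v,z): return onz(f,250+(u+.5)/3-.5,60+(v+.5)/3-.5,z,True)[:2]
print("motor",C(211,124,86),C(211,124,32),C(211,123,101))
for n,a in[("arm",(128,170,32)),("ptr",(197,219,25))]:
    c,t=rows(*a);print(n,c,"axis",t,"from pivot",np.arctan2(*(P-c)[::-1]))
for n,u,v,z in[("rail a",729,271,10),("rail b",692,498,10),("strip L",660,338,78),("strip R",745,343,78),("rider pt z29",671,419,29),("rider pt z22",671,419,22),("rider pt8",671,419,8),("boxFL",549,168,63),("boxFR",788,204,63),("plate BL?",0,485,8),("plate BR",727,500,8)]: print(n,C(u,v,z).round(1))
E
```

```text
motor [629.86811425 103.26907364] [630.12691939 103.452836  ] [630.0806864  103.25996367]
arm [578.76581809  95.34763676] axis 0.1480240690922093 from pivot 0.16160165821353836
ptr [508.9278897   84.44480286] axis 0.14807131748333513 from pivot 0.15771818838118246
rail a [ 613.4 -124.9]
rail b [ 508.8 -138. ]
strip L [587.8 -60. ]
strip R [592.4 -96.1]
rider pt z29 [ 548.4 -102.8]
rider pt z22 [ 546.7 -107. ]
rider pt8 [ 543.4 -115.5]
boxFL [636.2 -11.4]
boxFR [ 646.  -111.6]
plate BL? [471.1 170.8]
plate BR [ 509.5 -159.6]
```

Arm and pointer are aligned to within about 0.004 rad, so the lever is set. Next I'll move over the handle and rider for a closer look.

```bash
python3 -c "
from rig import r
from h import *
s=r.sense();print(rel(s,565,-100,230,1.688).tolist())"
```

```text
[-0.0096, 0.1905, -0.0077, 0.0015, -0.0015, -1.5402]
```

{"name": "send_rows", "arguments": {"targets": [-0.01, 0.19, -0.008, 0.001, -0.001, -1.54, 0, -0.01, 0.19, -0.008, 0.001, -0.001, -1.54, 0, -0.01, 0.19, -0.008, 0.001, -0.001, -1.54, 0, -0.01, 0.19, -0.008, 0.001, -0.001, -1.54, 0, -0.01, 0.19, -0.008, 0.001, -0.001, -1.54, 0, -0.01, 0.19, -0.008, 0.001, -0.001, -1.54, 0, -0.01, 0.19, -0.008, 0.001, -0.001, -1.54, 0, -0.01, 0.19, -0.008, 0.001, -0.001, -1.54, 0, -0.01, 0.19, -0.008, 0.001, -0.001, -1.54, 0, -0.01, 0.19, -0.008, 0.001, -0.001, -1.54, 0, -0.01, 0.19, -0.008, 0.001, -0.001, -1.54, 0, -0.01, 0.19, -0.008, 0.001, -0.001, -1.54, 0]}}

```text
clock: 6.78
eef_pos: [563.0, -99.3, 227.1]
tcp_rot: [-3.136, -0.001, 1.609]
contact_force: [-0.4, -0.2, 0.5]
opening: 0.5
grasp_force: 0.0
```

```bash
python3 - <<'E'
from rig import r,cams
from h import *
s=r.sense();print(s['clock'],s['eef_pos'],s['tcp_rot'],rel(s,565,-100,230,1.688).tolist())
E
```

```text
6.7833 [563.02993481 -99.33872606 227.10425787] [-3.13648592e+00 -7.79558713e-04  1.60945603e+00] [-0.0007, 0.0019, -0.0029, -0.0051, -0.001, -0.0785]
```

{"name": "send_rows", "arguments": {"targets": [0, 0.002, -0.003, 0, 0, -0.01, 0, 0, 0.002, -0.003, 0, 0, -0.01, 0, 0, 0.002, -0.003, 0, 0, -0.01, 0]}}

```text
clock: 7.03
eef_pos: [566.1, -99.4, 231.5]
tcp_rot: [-3.139, -0.0, 1.609]
contact_force: [0.1, -0.2, 0.0]
opening: 0.502
grasp_force: 0.0
```

```bash
python3 - <<'E'
from rig import r,cams
from h import *
s=r.sense();print(s['clock'],s['eef_pos'],s['tcp_rot'])
f=cams.grab_frame('wrist');cv2.imwrite('pics/w5.png',f['color']);np.save('w5.npy',f,allow_pickle=True);print(f['xyz'])
im=f['color'];cv2.imwrite('pics/w5c.png',cv2.resize(im[90:290,220:480],None,fx=3,fy=3,interpolation=cv2.INTER_CUBIC))
E
```

```text
7.0333 [566.13207131 -99.40911343 231.54450446] [-3.13915737e+00 -2.03786451e-04  1.60938359e+00]
[563.98832699 -17.40906053 374.69170757]
```

View pics/w5c.png

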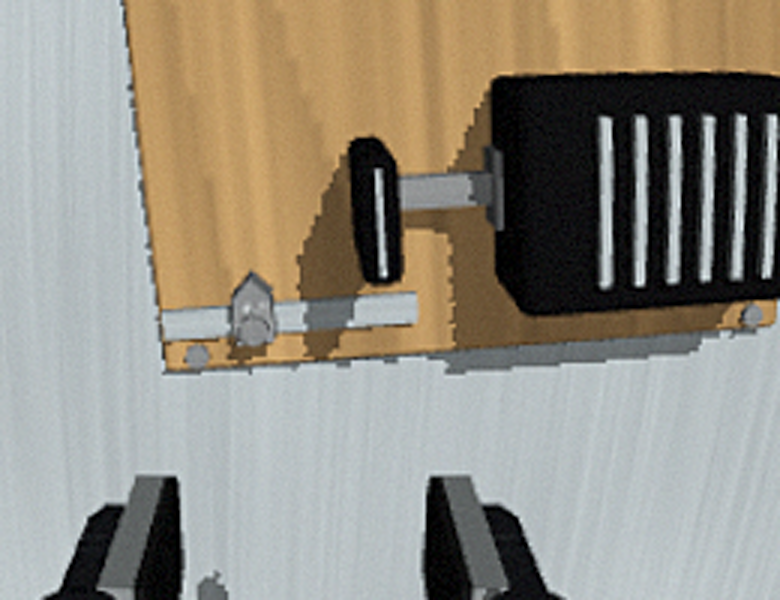

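```bash
python3 - <<'E'
from h import *
f=np.load('w5.npy',allow_pickle=True).item()
def C(u,v,z): return onz(f,220+(u+.5)/3-.5,90+(v+.5)/3-.5,z,True)[:2]
for yaw in(.112,.12):
  Rm=np.array([[np.cos(yaw),-np.sin(yaw)],[np.sin(yaw),np.cos(yaw)]]);S=lambda p:(Rm.T@p).round(1)
  for n,u,v,z in[("rail a",163,325,10),("rail b",416,308,10),("strip a",378,168,78),("strip b",384,277,78),("rider bot",251,270,9),("rider top",252,283,24),("rod a",399,194,27),("rod b",472,190,27),("boxFL",494,80,63),("boxFR",527,312,63),("plateBR",164,372,8),("plateTL",124,0,8)]: p=C(u,v,z);print(n,p.round(1),S(p))
E
```

```text
rail a [ 509.2 -137.4] [ 490.7 -193.4]
rail b [ 613.7 -126. ] [ 595.7 -193.8]
strip a [588.9 -59.3] [ 578.6 -124.7]
strip b [592.9 -95.5] [ 578.6 -161.2]
rider bot [ 545.4 -112.8] [ 529.4 -173.1]
rider top [ 546.7 -114.2] [ 530.5 -174.5]
rod a [601.7 -76. ] [ 589.4 -142.8]
rod b [629.7 -73. ] [ 617.6 -142.9]
boxFL [627.8 -29. ] [620.6 -99. ]
boxFR [ 646.8 -110. ] [ 630.4 -181.6]
plateBR [ 509.1 -159.1] [ 488.2 -215. ]
plateTL [492.4  -4.8] [488.8 -59.8]
rail a [ 509.2 -137.4] [ 489.1 -197.4]
rail b [ 613.7 -126. ] [ 594.2 -198.6]
strip a [588.9 -59.3] [ 577.6 -129.3]
strip b [592.9 -95.5] [ 577.2 -165.8]
rider bot [ 545.4 -112.8] [ 528.  -177.3]
rider top [ 546.7 -114.2] [ 529.1 -178.8]
rod a [601.7 -76. ] [ 588.3 -147.5]
rod b [629.7 -73. ] [ 616.4 -147.9]
boxFL [627.8 -29. ] [ 619.8 -104. ]
boxFR [ 646.8 -110. ] [ 629.  -186.7]
plateBR [ 509.1 -159.1] [ 486.4 -218.9]
plateTL [492.4  -4.8] [488.3 -63.7]
```

```bash
python3 -c "
from rig import r
from h import *
s=r.sense();print(rel(s,590.5,-77.5,110,1.681).tolist(),rel(s,590.5,-77.5,42,1.681).tolist())"
```

```text
[0.0209, 0.0255, 0.1216, -0.0023, -0.0002, -0.071] [0.0209, 0.0257, 0.1896, -0.0023, -0.0002, -0.071]
```

{"name": "send_rows", "arguments": {"targets": [0.01, 0.013, 0.03, 0, 0, -0.04, -0.2, 0.021, 0.025, 0.06, 0, 0, -0.071, -0.2, 0.021, 0.025, 0.09, 0, 0, -0.071, -0.2, 0.021, 0.025, 0.12, 0, 0, -0.071, -0.2, 0.021, 0.025, 0.12, 0, 0, -0.071, -0.2, 0.021, 0.025, 0.12, 0, 0, -0.071, -0.2, 0.021, 0.025, 0.12, 0, 0, -0.071, -0.2]}}

```text
clock: 7.67
eef_pos: [591.0, -77.6, 113.5]
tcp_rot: [-3.141, 0.0, 1.683]
contact_force: [-0.7, -0.2, 0.4]
opening: 0.399
grasp_force: 0.0
```

```bash
python3 -c "
from rig import r
from h import *
s=r.sense();print(s['opening'],s['eef_pos'],s['tcp_rot'],rel(s,590.5,-77.5,42,1.681).tolist())"
```

```text
0.39912005658897026 [591.02274698 -77.60784607 113.54753757] [-3.14142191e+00  2.38648726e-04  1.68322787e+00] [0.0002, -0.0005, 0.0715, -0.0002, 0.0002, 0.0022]
```

Positioned within 0.5 mm. I'll descend, then close at 60 N.

{"name": "send_rows", "arguments": {"targets": [0, 0, 0.02, 0, 0, 0, -0.2, 0, 0, 0.04, 0, 0, 0, -0.2, 0, 0, 0.06, 0, 0, 0, -0.2, 0, 0, 0.071, 0, 0, 0, -0.2, 0, 0, 0.071, 0, 0, 0, -0.2, 0, 0, 0.071, 0, 0, 0, -0.2], "grip_force": 60}}

```text
clock: 8.17
eef_pos: [591.0, -77.6, 42.4]
tcp_rot: [-3.141, 0.0, 1.684]
contact_force: [0.1, -0.1, -0.3]
opening: 0.399
grasp_force: 0.0
```

{"name": "send_rows", "arguments": {"targets": [0, 0, 0, 0, 0, 0, -1, 0, 0, 0, 0, 0, 0, -1, 0, 0, 0, 0, 0, 0, -1, 0, 0, 0, 0, 0, 0, -1, 0, 0, 0, 0, 0, 0, -1, 0, 0, 0, 0, 0, 0, -1, 0, 0, 0, 0, 0, 0, -1]}}

```text
clock: 8.75
eef_pos: [590.2, -77.8, 43.1]
tcp_rot: [-3.141, 0.001, 1.685]
contact_force: [-5.2, -1.5, 9.8]
opening: 0.155
grasp_force: 59.2
```

```bash
python3 - <<'E'
from rig import r
from h import *
s=r.sense();print(s['clock'],s['opening'],s['eef_pos'],s['tcp_rot'],s['contact_force'],s['grasp_force'])
d=np.array([np.cos(.11),np.sin(.11)])
x0=s['eef_pos'];t=x0[:2]-d*(d@(x0[:2]-np.array([546,-113.5])))
# rider x along d (from w5) 529.9 ; current
print("along d now",d@x0[:2],"need",d@x0[:2]-529.9)
E
```

```text
8.75 0.1548190755542637 [590.24548335 -77.77117998  43.05098977] [-3.14068659e+00  5.41064837e-04  1.68462392e+00] [-5.16745295 -1.54898129  9.81252753] 59.15626287460327
along d now 578.1405094738304 need 48.24050947383046
```

{"name": "send_rows", "arguments": {"targets": [0, -0.006, 0, 0, 0, 0, -1, 0, -0.012, 0, 0, 0, 0, -1, 0, -0.018, 0, 0, 0, 0, -1, 0, -0.024, 0, 0, 0, 0, -1, 0, -0.03, 0, 0, 0, 0, -1, 0, -0.036, 0, 0, 0, 0, -1, 0, -0.041, 0, 0, 0, 0, -1, 0, -0.045, 0, 0, 0, 0, -1, 0, -0.048, 0, 0, 0, 0, -1, 0, -0.048, 0, 0, 0, 0, -1, 0, -0.048, 0, 0, 0, 0, -1, 0, -0.048, 0, 0, 0, 0, -1]}}

```text
clock: 9.75
eef_pos: [545.2, -83.1, 43.1]
tcp_rot: [3.137, 0.001, 1.684]
contact_force: [6.9, 1.6, 4.6]
opening: 0.157
grasp_force: 60.1
```

```bash
python3 - <<'E'
from rig import r,cams
from h import *
s=r.sense();print(s['clock'],s['opening'],s['eef_pos'],s['tcp_rot'],s['contact_force'],s['grasp_force'])
d=np.array([np.cos(.11),np.sin(.11)]);print("need",d@s['eef_pos'][:2]-529.9)
f=cams.grab_frame('wrist');np.save('w6.npy',f,allow_pickle=True)
im=f['color'];a=im[190:390,200:460]
t=cams.grab_frame('top');np.save('t6.npy',t,allow_pickle=True)
b=t['color'][160:230,320:411]
w=780
cv2.imwrite('pics/w6c.png',cv2.resize(im,None,fx=1.25,fy=1.25))
E
```

```text
9.75 0.15694948447759957 [545.17247253 -83.0695906   43.07522325] [3.13696142e+00 1.19963291e-03 1.68429829e+00] [6.92551471 1.64458339 4.62590592] 60.14657199382782
need 2.8582649998452325
```

View pics/w6c.png

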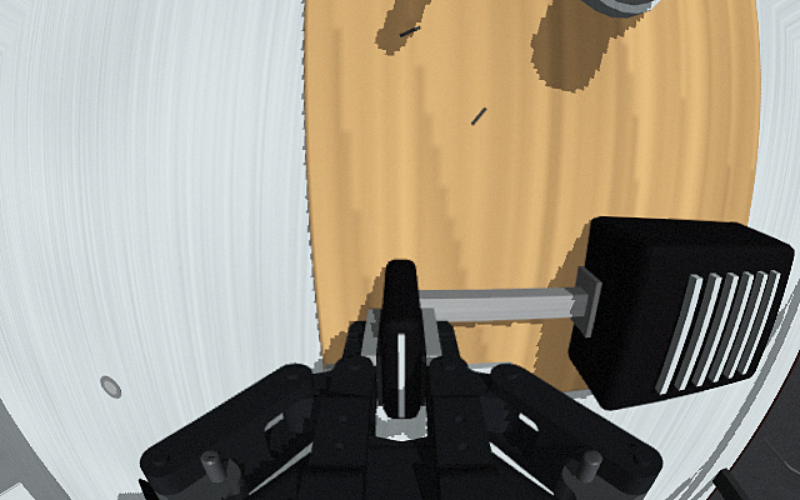

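The slide is held and its strip is visible between the fingers. Another 3.4 mm or so is needed.

{"name": "send_rows", "arguments": {"targets": [0, -0.0015, 0, 0, 0, 0, -1, 0, -0.003, 0, 0, 0, 0, -1, 0, -0.0035, 0, 0, 0, 0, -1, 0, -0.0035, 0, 0, 0, 0, -1, 0, -0.0035, 0, 0, 0, 0, -1, 0, -0.0035, 0, 0, 0, 0, -1]}}

```text
clock: 10.35
eef_pos: [541.8, -83.4, 43.1]
tcp_rot: [3.137, 0.001, 1.684]
contact_force: [6.8, 1.6, 4.7]
opening: 0.153
grasp_force: 60.1
```

```bash
python3 - <<'E'
from rig import r,cams
from h import *
s=r.sense();print(s['clock'],s['eef_pos'],s['tcp_rot'],s['contact_force'],s['grasp_force'])
d=np.array([np.cos(.11),np.sin(.11)]);print("travel",578.14-d@s['eef_pos'][:2])
f=cams.grab_frame('wrist');g=cams.grab_frame('scene');t=cams.grab_frame('top')
a=cv2.resize(g['color'][225:275,245:325],(800,500),interpolation=cv2.INTER_CUBIC);cv2.imwrite('pics/s7.png',a)
np.save('g7.npy',g,allow_pickle=True)
# strip position now in wrist view: bright pixels between the fingers
h=cv2.cvtColor(f['color'],cv2.COLOR_BGR2GRAY);m=(h[268:330,312:330]>120).astype(np.uint8)
n,l,st,ce=cv2.connectedComponentsWithStats(m);print(st[1:],ce[1:])
for i in range(1,n):
    if st[i][4]>40:
        vv,uu=np.nonzero(l==i);p=np.array([onz(f,312+u,268+v,78,True)[:2] for u,v in zip(uu,vv)]).mean(0);print(p,d@p)
E
```

```text
10.35 [541.8455989  -83.42877805  43.06158317] [3.13673460e+00 1.18835912e-03 1.68424480e+00] [6.77922574 1.59246484 4.73994369] 60.12344241142273
travel 48.72793231747892
[[  6   0   6  62 276]] [[ 8.86594203 26.53623188]]
[541.96930881 -79.73407119] 529.9406285417324
```

View pics/s7.png

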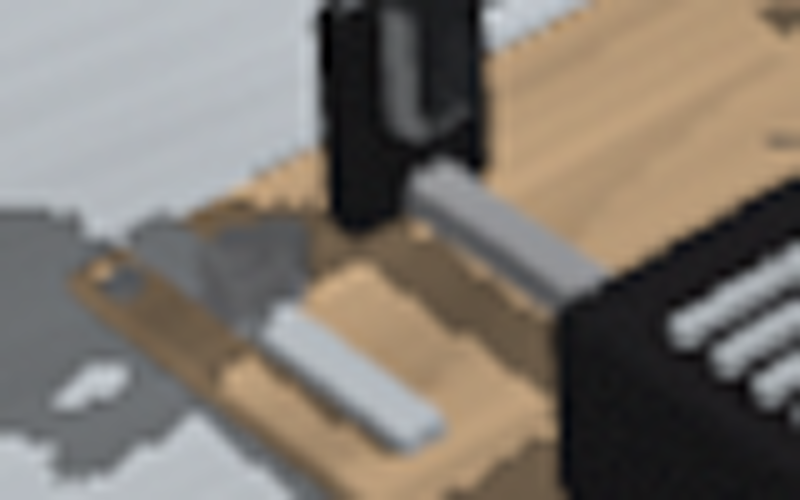

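The scene view shows the held handle's lower end (325–390, 225) level with the rider's point (about 310,235). The wrist-camera strip position along the slide's axis (529.9 mm) matches the rider's (529.7–530.9 mm). I'm handing in.

```bash
python3 -c "
from rig import r
print(r.sign_off())"
```

```text
the job is handed in; nothing more can be done
None
```

I turned the timing lever until it lined up with the pointer (within about 0.004 rad by camera). I then pulled the speed slide out about 48.7 mm, level with the rider's point to within about 1 mm, and handed the job in at about 10.5 s with the arm still holding it; no verdict came back.

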